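Hang the soil dipper back between its neighbours

TASK

Put the steel soil dipper that stands on the shelf away: hang it upright by its hook on the rail, in the gap between the large and the small dipper, with its grip on the robot's side of the rail like theirs. Lower it gently and feel the rail take its weight while you still hold it, then let go; how far its hook is pulled out varies, so do not drop it or bear down on the rail. Leave the hanging neighbours hooked where they are and the other things on the shelf where they stand.

Things in the scene. Friction and masses are not known exactly. Their poses are not given: they have to be found in the camera images.
- dipper: the dipper to hang, standing on the shelf: round steel cup 72 mm across, 58 mm high; on its -x side a steel strip 14 mm wide, 4 mm thick slopes inward from the rim to 110 mm height, then rises into an upright wooden grip, out of whose top comes the flat stem of the hook. 0.17 to 0.29 kg. Its -x side faces the robot within 0.5 rad. Origin: centre of the cup's underside; z up; handle on the -x side, hook opening down towards +x.
- dipper_grip (a point): centre of the dipper's wooden grip, (-15, 0, 152) mm in the dipper's frame: 16 mm wide in y, 12 mm in x, 120 to 183 mm high. The hook's stem slides in it with 22 N of friction and was left pulled out by 0 to 30 mm, which is not reported: the underside of the hook's bridge is 205 to 235 mm above the cup's underside; push under 15 N and it stays
- rack: fixed steel rail stand: level round rail, 10 mm in diameter, along its y from -300 to +300 mm, axis 270 mm above the shelf, on two 16 mm posts at y = -290 and +290 mm with flat feet. Nothing stands above or in front of the rail but what hangs on it. Origin on the shelf under the rail's middle; x points across the rail, away from the robot
- rail (a point): middle of the rail's axis, axes as the rack's. The dipper's hook: strip and tip leg 14 mm wide, 4 mm thick; mouth 15 mm wide in x, from -10.5 to +4.5 mm in the dipper's frame; tip leg on the +x side, 22 mm long below the bridge. The grip's +x face is at -9 mm, so a grip pushed against the rail has the mouth over the rail. Hung plumb, the grip's centre is 12 mm to the robot's side of the rail's axis
- dipper_large: neighbour hanging freely on the rail by the same kind of hook, left or right of the gap: cup 84 mm across, 58 mm high. It swings, slides and falls off when pushed. Hung, its origin is 3 mm beyond the rail's axis and its cup's rim about 103 mm above the shelf. Origin: centre of the cup's underside; z up; handle on the -x side, hook opening down towards +x.
- dipper_small: neighbour like the large one on the other side of the gap: cup 60 mm across, 58 mm high, at the same height. Between the large and the small cup the dipper's cup has 7 to 10 mm to spare on each side. Origin: centre of the cup's underside; z up; handle on the -x side, hook opening down towards +x.
- soil_rake: three-tined soil rake, 194 mm long and 44 mm wide, hanging on the rail to the left (+y) of the dippers; leave alone. Origin: lower end of its shank
- porcelain_pot: shallow white porcelain pot, 200 x 140 x 50 mm, right of the robot; leave alone. Origin: centre of its underside, as for all that follow
- pebble_jar: glass jar of pebbles with a screw cap, 88 mm across, 118 mm high, on the left before a heavy red toolbox (365 x 200 x 183 mm) at the shelf's left end; leave alone
- pliers: stainless concave pliers lying flat, 175 mm long, 15 mm high; leave alone
- tamping_block: wooden tamping block with a knob, 100 x 60 mm, 102 mm high; leave alone
- cup: plain steel cup without a handle, 72 mm across, 70 mm high; leave alone
There are look-alikes about, which are no part of the job. What is shaped like the dipper but blue is not meant.

How it is judged:
By the outcome, as a careful person would: the job done as asked, in the order asked, and still so for the second after the job is handed in, with the robot touching nothing.
It also fails if it takes over 48 s, if anything falls off the work surface, if the arm or the gripper's body presses on something with over 40 N, if the wrist force passes 120 N, or if a joint passes its speed limit or range.

ROBOT

A 6-joint arm with a two-finger parallel gripper is mounted at the origin on the work surface. World frame = base frame: x ahead of the robot, y to its left, z up, the work surface at z = 0. Lengths are in mm, angles in degrees, forces in N, time in s.
With the tool pointing down it reaches from about 300 to 825 mm from the base axis. Payload 5.4 kg.
Tool frame: the origin (TCP) lies on the centre line of the jaws, within the pads' length; the fingertips stand 19 mm ahead of it and the grasp point (between the pads) is the TCP (r.finger_overhang is the distance from the TCP to the fingertips, in mm); z points along the fingers, y is the line along which they close (so a half turn about z gives the same grasp; the last joint's range is limited). The gripper opens to 92 mm and grips with 3 to 60 N. Pads are 20 mm wide; open, the fingers measure 128 mm over their backs; the gripper's body (75 mm by 189 mm) begins 69 mm behind the grasp point.
Start: joints at [54.941, 9.076, 91.501, -0, 79.423, -12.038], TCP at [224.876, 529.185, 233.601] pointing down, gripper open.
Joint ranges: [-166.64, 166.64], [-54.1, 131.32], [10.49, 154.53], [-73.88, 253.88], [9.74, 151.15], [-171.62, 171.62]. Speed limits (degrees/s): [147.25, 147.25, 180, 180, 180, 180].

INTERFACE

Orientations are given as a 3x3 rotation matrix whose columns are the frame's x, y, z axes.
In Python, from plant import status, capture, r gives the robot as it stands.
- The arm moves only by the shell command python3 -m pendant 'ROWS' [OPENING] [FORCE]. ROWS is JSON, a list of rows, each a list of 6 numbers: the shift along the world's x, y, z in cm, then the turn, a rotation vector about the world's x, y, z in degrees. A call has 1 to 20 rows; each row is the pose to reach, as a shift and turn from the pose commanded when the call began; what a row does not reach only later rows make up. A row lasts 1/10 s, in which the tool goes at most 50 mm and 8.59 degrees, less where a joint would pass 70% of its speed; a pose out of reach is approached as far as the arm can. A call with a gripper value outside its range is refused whole. OPENING is the closure in counts, from 0 (fully open) to 255 (shut), set as the call begins (- or left out, the last holds). The fingers move at their own pace and stop on an object; FORCE is the grip in N (left out, the last holds). Time passes only in rows, so rows that repeat a pose let the fingers close. It gives the time, the measured TCP pose, the force, the opening and the grip force at its end, in the units of the state.
- status.observe(): the state, without advancing time (a new reading comes with each control period).
- capture(name): name is "side" or "top"; returns a dict with "image" (384x512x3 uint8, red, green, blue), "depth" (384x512 float32, mm along the optical axis (not along the pixel's ray), 0 where there is no reading), "intrinsics" (3x3 intrinsics, pixels), "world_from_camera" (4x4, takes a point from camera to world coordinates). Camera axes: x right, y up, looking along -z (the intrinsics and any distortion apply to the point x, -y, -z); pixel columns grow to the right and rows downward; lengths in mm; the calibration is good to about 2 mm. A picture is of the moment at which its call begins.
- r.close_job(): hands the job in; it is judged then, once.
The state is a dict: "time_s": time; "q": joint angles; "qd": joint speeds; "joint_efforts": joint torques, N m; "eef_pos": TCP position; "orientation": TCP orientation; "force": force on the tool from outside, world axes, zero at the start; "ft_torque": the same for the moment, N m; "finger_gap": finger opening in mm; "gripper_force": force on a finger pad.
Only numpy, scipy, OpenCV 4.12 (cv2) and the standard library are available. Lean on these libraries where they do the work, as an engineer would, in place of code of your own. Each camera call takes 0.05 s, during which the arm holds its last target. There are 200 camera calls.

## Working session

There is one attempt and no reset: what is moved stays moved. The work goes in short steps, Python scripts to look and compute and a shell command to move; the robot and the scene stay as the last step left them, time stands still between calls to the robot, and variables do not carry over. Pictures are saved under pics/ and viewed, at most 10 in all, crops included, and the job is handed in when it is done.

```bash
ls; mkdir -p pics; cat > h.py <<'E'
import numpy as np,cv2,pickle
from plant import status,capture,r
def grab(n,tag):
    c=capture(n); pickle.dump(c,open(f'pics/{tag}.pkl','wb')); cv2.imwrite(f'pics/{tag}.png',c['image'][:,:,::-1]); return c
def load(tag): return pickle.load(open(f'pics/{tag}.pkl','rb'))
def cloud(c):
    K=c['intrinsics'];d=c['depth'];v,u=np.mgrid[:384,:512]
    P=np.stack([(u-K[0,2])/K[0,0]*d,-(v-K[1,2])/K[1,1]*d,-d],-1)
    T=c['world_from_camera']; W=P@T[:3,:3].T+T[:3,3]; W[d<=0]=np.nan; return W
E
python3 - <<'E'
from h import *
for n in('side','top'):
    c=grab(n,n+'0'); print(n,c['intrinsics'].tolist(),c['world_from_camera'].round(3).tolist())
s=status.observe();print(s)
E
```

```text
pics
side [[384.8684006200728, 0.0, 252.05002280782753], [0.0, 384.8684006200728, 192.9929788550088], [0.0, 0.0, 1.0]] [[0.788, 0.47, -0.399, 85.741], [-0.616, 0.619, -0.487, -552.463], [0.018, 0.629, 0.777, 1084.822], [0.0, 0.0, 0.0, 1.0]]
top [[393.3494167737494, 0.0, 251.28786314619256], [0.0, 393.3494167737494, 188.49770835810824], [0.0, 0.0, 1.0]] [[0.011, 0.999, -0.053, 480.028], [-1.0, 0.009, -0.026, -10.073], [-0.025, 0.054, 0.998, 1500.258], [0.0, 0.0, 0.0, 1.0]]
{'time_s': 0.1, 'q': array([ 5.49435683e+01,  9.10943401e+00,  9.15627839e+01, -3.82172833e-04,
        7.94248081e+01, -1.20355536e+01]), 'qd': array([-0.10515769, -0.00844721, -0.0907853 , -0.0929311 , -0.03557585,
        0.04322177]), 'joint_efforts': array([-2.81094462e-04, -3.86501491e+01, -3.22961712e+01,  7.03118672e-02,
        3.39402119e-02, -4.46166530e-05]), 'eef_pos': array([224.55284779, 528.76567469, 232.73250187]), 'orientation': array([[-9.20362726e-01,  3.91064595e-01, -9.67305952e-04],
       [ 3.91065637e-01,  9.20361742e-01, -1.38997977e-03],
       [ 3.46699518e-04, -1.65756568e-03, -9.99998566e-01]]), 'force': array([ 0.42769922,  0.08297699, -0.00938465]), 'ft_torque': array([-0.07961413,  0.02989382,  0.00041503]), 'gripper_force': 0.0, 'finger_gap': 91.7479246967184}
```

View pics/side0.png

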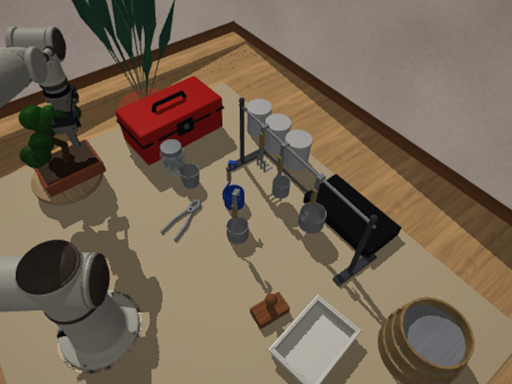

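View pics/top0.png

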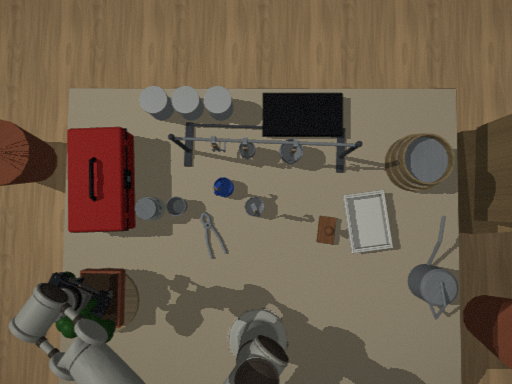

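```bash
python3 - <<'E'
from h import *
print([a for a in dir(r) if a[0]!='_'])
for t,b in (('side0',(170,140,390,290)),('top0',(170,110,390,260))):
    c=load(t);x0,y0,x1,y1=b
    cv2.imwrite(f'pics/{t}c.png',cv2.resize(c['image'][y0:y1,x0:x1,::-1],None,fx=3.6,fy=3.6,interpolation=cv2.INTER_CUBIC))
s,t=load('side0'),load('top0')
W=cloud(t)
def st(n,W,b,zlo,zhi):
    x0,y0,x1,y1=b;p=W[y0:y1,x0:x1].reshape(-1,3);p=p[(p[:,2]>zlo)&(p[:,2]<zhi)]
    print(n,len(p),p.min(0).round(),p.max(0).round(),np.median(p,0).round(1)) if len(p) else print(n,0)
for n,b in dict(dip=(240,192,270,222),small=(236,138,260,162),large=(276,135,306,165),blue=(212,176,236,198)).items():
    for z in((5,70),(70,115),(115,190),(190,260),(260,330)): st(f'{n}{z}',W,b,*z)
p=W[130:150,190:340].reshape(-1,3);p=p[(p[:,2]>255)&(p[:,2]<290)];
print(len(p),np.polyfit(p[:,1],p[:,0],1),p[:,2].mean())
W=cloud(s)
for n,b in dict(dip=(222,186,252,245),small=(268,160,294,200),large=(296,170,330,235)).items():
    for z in((5,70),(70,115),(115,190),(190,260),(260,330)): st(f'S{n}{z}',W,b,*z)
E
```

```text
['IKError', 'close_job', 'finger_overhang']
dip(5, 70) 207 [436. -40.   5.] [547.  71.  70.] [500.9  14.4   7.6]
dip(70, 115) 10 [464.  -2.  71.] [475.   9.  94.] [467.9   1.6  80.2]
dip(115, 190) 12 [472.   1. 178.] [485.  14. 187.] [475.4   7.5 183.3]
dip(190, 260) 34 [479.   4. 201.] [501.  23. 239.] [488.4  13.6 232.4]
dip(260, 330) 0
small(5, 70) 140 [665.   0.   5.] [754.  89.  70.] [700.8  37.6  48.4]
small(70, 115) 57 [665.  15.  71.] [723.  72. 113.] [686.4  42.6  99.9]
small(115, 190) 26 [669.  37. 115.] [686.  52. 189.] [677.9  45.1 133.5]
small(190, 260) 28 [677.  38. 192.] [704.  52. 258.] [683.   44.7 230.2]
small(260, 330) 90 [685.  -1. 265.] [706.  71. 286.] [695.   39.8 276.7]
large(5, 70) 335 [ 654. -175.    5.] [763. -63.  70.] [ 701.6 -110.5   47.6]
large(70, 115) 94 [ 648. -157.   70.] [735. -75. 114.] [ 679.1 -111.2  101.1]
large(115, 190) 34 [ 653. -121.  116.] [ 677. -107.  186.] [ 668.2 -114.6  136.8]
large(190, 260) 31 [ 672. -121.  191.] [ 684. -106.  260.] [ 678.  -113.7  227.7]
large(260, 330) 114 [ 680. -145.  264.] [702. -54. 285.] [ 691.6 -108.   276.3
[... 673 characters left out ...]
275 [668.  13.   5.] [836. 199.  70.] [795.3  99.7  32.3]
Ssmall(70, 115) 234 [666.  13.  70.] [732. 144. 114.] [698.6  38.9  90.5]
Ssmall(115, 190) 73 [672.  36. 116.] [691.  54. 190.] [681.9  41.4 148.6]
Ssmall(190, 260) 37 [679.  35. 191.] [693.  52. 224.] [682.2  38.7 204.9]
Ssmall(260, 330) 0
Slarge(5, 70) 789 [ 649. -170.    5.] [930. 111.  70.] [770.  -77.7  46.6]
Slarge(70, 115) 356 [ 648. -158.   70.] [738. -73. 115.] [ 686.2 -121.3   92. ]
Slarge(115, 190) 92 [ 657. -124.  115.] [ 686. -107.  189.] [ 675.  -116.4  144.8]
Slarge(190, 260) 96 [ 672. -125.  192.] [ 687. -107.  260.] [ 679.6 -118.2  226.3]
Slarge(260, 330) 123 [ 678. -153.  260.] [706. -77. 283.] [ 690.  -118.3  275.4]
```

View pics/side0c.png

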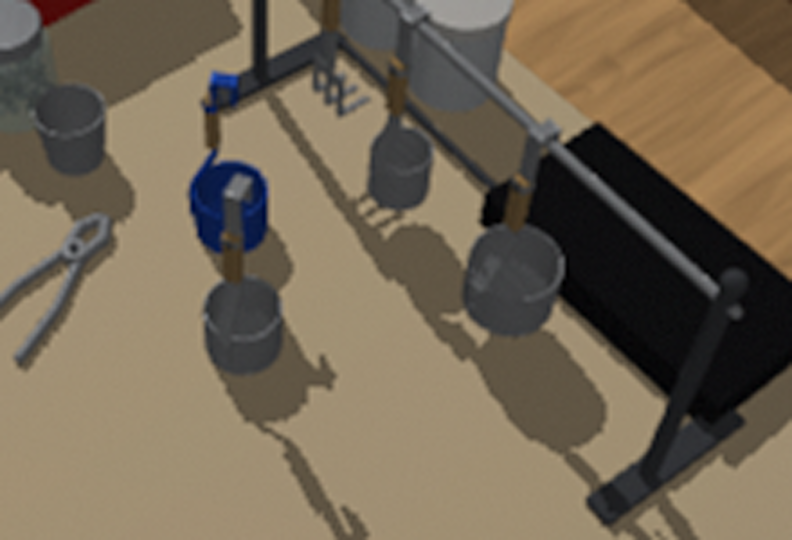

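View pics/top0c.png

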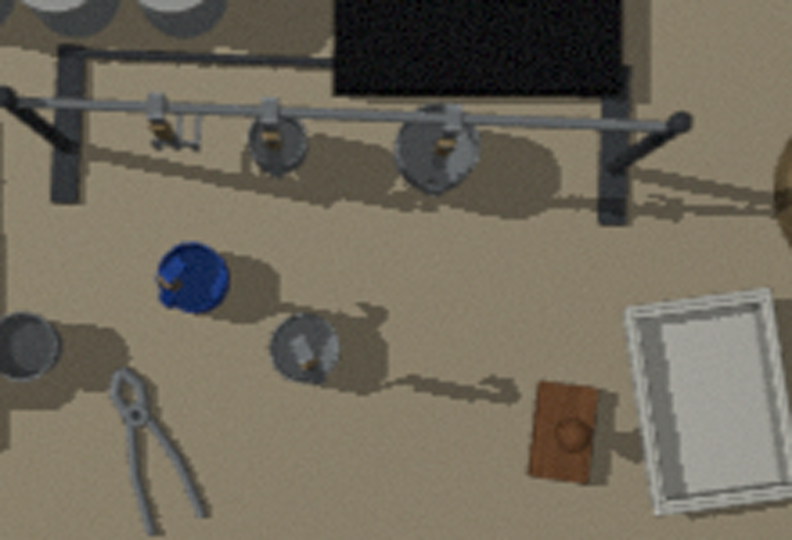

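```bash
cat > fit.py <<'E'
from h import *
from scipy.optimize import least_squares
def circ(p,R):
    f=lambda c:np.hypot(p[:,0]-c[0],p[:,1]-c[1])-R
    s=least_squares(f,p[:,:2].mean(0),loss='soft_l1',f_scale=1.5); return s.x.round(1),len(p),np.abs(s.fun).mean().round(2)
if __name__=='__main__':
  for tag in('side0','top0'):
    c=load(tag);W=cloud(c);hsv=cv2.cvtColor(c['image'],cv2.COLOR_RGB2HSV)
    br=(hsv[...,1]>90)&(hsv[...,0]<22)
    for n,(g,R,z0,z1) in dict(dip=((488,13),36,15,60),small=((698,44),30,60,105),large=((698,-115),42,60,105)).items():
        near=np.hypot(W[...,0]-g[0],W[...,1]-g[1])<R+9
        rad=np.hypot(W[...,0]-g[0],W[...,1]-g[1])
        p=W[near&(W[...,2]>z1-5)&(W[...,2]<z1+3)]
        print(tag,n,'rim',circ(p,R))
        q=W[near&br&(W[...,2]>z1+55)&(W[...,2]<z1+130)]
        print('  grip',len(q),np.median(q,0).round(1),q.min(0).round(),q.max(0).round())
        h=W[near&~br&(W[...,2]>z1+125)&(W[...,2]<z1+190)&(rad<40)]
        top=h[h[:,2]>h[:,2].max()-8]
        print('  hook',len(top),top.mean(0).round(1),top.min(0).round(),top.max(0).round())
E
python3 fit.py
```

```text
side0 dip rim (array([493.5,  15.2]), 69, np.float64(1.68))
  grip 54 [476.8   6.7 150.5] [472.   0. 123.] [485.  16. 185.]
  hook 39 [490.7  13.4 232.7] [478.   4. 228.] [505.  23. 236.]
side0 small rim (array([700.5,  44.6]), 50, np.float64(1.49))
  grip 51 [682.   40.7 196.7] [679.  35. 169.] [688.  52. 231.]
  hook 56 [697.6  43.4 278.9] [687.   7. 276.] [710.  80. 284.]
side0 large rim (array([ 695.6, -115.8]), 88, np.float64(1.71))
  grip 64 [ 676.3 -118.8  198. ] [ 673. -125.  166.] [ 685. -107.  232.]
  hook 71 [ 692.1 -114.1  278.6] [ 678. -152.  275.] [706. -75. 283.]
top0 dip rim (array([491.2,  15.1]), 36, np.float64(1.33))
  grip 2 [475.4   9.2 184.6] [475.   8. 184.] [475.  11. 186.]
  hook 27 [489.6  15.  233.8] [479.   7. 231.] [501.  23. 239.]
top0 small rim (array([699. ,  43.7]), 24, np.float64(1.46))
  grip 8 [681.7  45.6 228.7] [679.  42. 192.] [684.  51. 232.]
  hook 31 [695.   43.6 281. ] [685.   8. 278.] [707.  74. 286.]
top0 large rim (array([ 694.5, -115.4]), 41, np.float64(1.57))
  grip 7 [ 677.7 -111.1  225.7] [ 673. -118.  182.] [ 678. -108.  230.]
  hook 41 [ 691.7 -111.2  280.3] [ 680. -148.  277.] [702. -76. 285.]
```

```bash
cat > pose.py <<'E'
from h import *
from scipy.spatial.transform import Rotation as R
def Rt(yaw,T):  # dipper yaw, tilt below horizontal
    y=np.radians(yaw);t=np.radians(T)
    z=np.array([np.cos(y)*np.cos(t),np.sin(y)*np.cos(t),-np.sin(t)]);Y=np.array([-np.sin(y),np.cos(y),0])
    return np.c_[np.cross(Y,z),Y,z]
def delta(yaw,T,p,cmdR=None):
    s=status.observe();R0=s['orientation'] if cmdR is None else cmdR
    return ((np.array(p)-s['eef_pos'])/10).round(2),R.from_matrix(Rt(yaw,T)@R0.T).as_rotvec(degrees=True).round(1)
E
python3 - <<'E'
from pose import *
print(delta(28,45,(367,-51,265)))
E
```

```text
(array([ 14.24, -57.98,   3.23]), array([  2.1, -46.4,  48.3]))
```

```bash
python3 -m pendant '[[0,0,5,0,0,0],[0,0,10,0,0,0],[3,-5,12,0,0,0],[6,-10,12,0,0,10],[8,-15,12,0,0,18],[9,-20,12,0,0,26],[10,-25,12,0,-7,32],[11,-30,12,0,-14,38],[12,-35,12,1,-21,42],[13,-40,12,1,-28,45],[14,-45,11,2,-34,47],[14.2,-50,9,2,-40,48.3],[14.2,-55,6,2.1,-46.4,48.3],[14.2,-58,3.2,2.1,-46.4,48.3],[14.2,-58,3.2,2.1,-46.4,48.3],[14.2,-58,3.2,2.1,-46.4,48.3]]' 0; python3 - <<'E'
from pose import *
s=status.observe();print(s['time_s'],s['q'].round(1),s['eef_pos'].round(1),s['orientation'][:,2].round(3));print(delta(28,45,(367,-51,265)))
E
```

```text
time_s: 1.7
eef_pos: [405.0, -1.7, 289.8]
orientation: [[-0.639, -0.46, 0.617], [-0.32, 0.888, 0.33], [-0.7, 0.014, -0.714]]
force: [1.8, -1.9, -0.1]
finger_gap: 91.9
gripper_force: 0.0
1.7 [ -54.9  -54.1  140.8   44.    87.5 -171.6] [405.   -1.7 289.8] [ 0.617  0.33  -0.714]
(array([-3.8 , -4.93, -2.48]), array([-0.4, -0.9,  0.6]))
```

```bash
python3 -m pendant '[[0,0,2,5,2.6,-5.7],[0,0,4,10,5.3,-11.4],[0,0,4,15,8,-17],[0,0,4,20,10.6,-23],[0,0,4,25,13.2,-29],[0,0,4,30,16,-34.6],[0,0,4,35,18.6,-40.4],[0,0,4,40,21.2,-46],[0,0,4,45,24,-52],[0,0,4,50,26.5,-57.7],[0,0,4,55.5,29.7,-64.3],[0,0,4,55.5,29.7,-64.3]]'; python3 -c "
from h import *
s=status.observe();print(s['time_s'],s['q'].round(1),s['eef_pos'].round(1),s['orientation'].round(3).tolist())"
python3 -m pendant '[[0,0,0,5,2.6,-5.7],[0,0,0,10,5.3,-11.4],[0,0,0,15,8,-17],[0,0,0,20,10.6,-23],[0,0,0,25,13.2,-29],[0,0,0,30,16,-34.6],[0,0,0,35,18.6,-40.4],[0,0,0,40,21.2,-46],[0,0,0,45,24,-52],[0,0,0,50,26.5,-57.7],[0,0,0,55.5,29.7,-64.3],[0,0,0,55.5,29.7,-64.3]]'; python3 -c "
from h import *
s=status.observe();print(s['time_s'],s['q'].round(1),s['eef_pos'].round(1),s['orientation'].round(3).tolist())"
```

```text
time_s: 2.9
eef_pos: [405.2, 0.2, 331.1]
orientation: [[-0.465, 0.635, 0.617], [0.885, 0.325, 0.332], [0.011, 0.7, -0.714]]
force: [-0.2, 0.5, 0.4]
finger_gap: 92.1
gripper_force: 0.0
2.9 [-54.6 -54.1 136.3  44.1  90.7 -78.7] [4.052e+02 2.000e-01 3.311e+02] [[-0.465, 0.635, 0.617], [0.885, 0.325, 0.332], [0.011, 0.7, -0.714]]
time_s: 4.1
eef_pos: [406.1, -0.2, 331.4]
orientation: [[0.634, 0.465, 0.618], [0.328, -0.885, 0.33], [0.7, -0.006, -0.714]]
force: [-0.1, 0.2, -0.9]
finger_gap: 92.0
gripper_force: 0.0
4.1 [-54.5 -54.1 136.2  44.   90.4  11.3] [ 4.061e+02 -2.000e-01  3.314e+02] [[0.634, 0.465, 0.618], [0.328, -0.885, 0.33], [0.7, -0.006, -0.714]]
```

```bash
cat > kin.py <<'E'
from pose import *
from scipy.optimize import least_squares
D=[([54.9436,9.1094,91.5628,0,79.4248,-12.0356],[224.55,528.77,232.73]),
([-54.9,-54.1,140.8,44.,87.5,-171.6],[405,-1.7,289.8]),([-54.6,-54.1,136.3,44.1,90.7,-78.7],[405.2,.2,331.1]),([-54.5,-54.1,136.2,44,90.4,11.3],[406.1,-.2,331.4])]
O3=[[.634,.465,.618],[.328,-.885,.33],[.7,-.006,-.714]]
E_=lambda a,s:R.from_euler(s,a,degrees=True)
def fk(q,P):
    d,a0,L1,a2,L2,off,Lt,s4=P
    A=E_(q[0],'z')*E_(q[1],'y');B=A*E_(q[2],'y');C=B*E_(s4*q[3],'z')*E_(q[4],'y')
    p=np.array([0,0,d])+E_(q[0],'z').apply([a0,off,0])+A.apply([0,0,L1])+B.apply([a2,0,L2])+C.apply([0,0,Lt])
    return p,(C*E_(q[5],'z')).as_matrix()
E
python3 - <<'E'
from kin import *
for s4 in(1,-1):
  M=fk(D[3][0],[0]*7+[s4])[1]; print(s4,M.round(3).tolist()); print(fk(D[0][0],[0]*7+[s4])[1].round(3).tolist())
  f=lambda P:np.r_[np.concatenate([fk(q,[*P,s4])[0]-p for q,p in D]),.02*(P-x0)]
  x0=np.array([160,0,400,0,400,120,250.])
  s=least_squares(f,x0);print(s.x.round(1),np.abs(s.fun).max())
E
```

```text
1 [[-0.464, 0.633, 0.619], [0.886, 0.328, 0.329], [0.005, 0.701, -0.713]]
[[-0.391, -0.92, -0.001], [-0.92, 0.391, -0.001], [0.002, 0.0, -1.0]]
[286.6   5.8 381.   33.  511.2 119.9 302.9] 2.5313209125700316
-1 [[-0.435, 0.741, -0.512], [0.861, 0.175, -0.478], [-0.265, -0.649, -0.713]]
[[-0.391, -0.92, -0.001], [-0.92, 0.391, -0.001], [0.002, 0.0, -1.0]]
[-264.3 -416.4  286.4  -97.9  927.4  123.  -297.1] 22.72564052262834
```

```bash
cat >> kin.py <<'E'
P0=[286.6,5.8,381,33,511.2,119.9,302.9,1]
lo=np.array([-166.64,-54.1,10.49,-73.88,9.74,-171.62]);hi=np.array([166.64,131.32,154.53,253.88,151.15,171.62])
O90=E_(90,'z').as_matrix()   # sign checked below
def ik(p,M,seeds=40,rng=np.random.default_rng(0)):
    sols=[]
    def f(q):
        a,B=fk(q,P0);B=B@O90
        return np.r_[(a-p)/5,60*(B-M).ravel()/5]
    for i in range(seeds):
        s=least_squares(f,rng.uniform(lo,hi),bounds=(lo,hi),max_nfev=60)
        if s.cost<.05 and not any(np.abs(s.x-t).max()<5 for t in sols): sols.append(s.x.round(0))
    return sols
E
python3 - <<'E'
from kin import *
B=fk(D[3][0],P0)[1]
for a in(90,-90): print(a,np.abs(B@E_(a,'z').as_matrix()-np.array(O3)).max().round(2))
import kin
for a in(90,-90):
  if np.abs(B@E_(a,'z').as_matrix()-np.array(O3)).max()<.05: kin.O90=E_(a,'z').as_matrix()
F=np.diag([-1,-1,1])
for T in(20,35,45,55,65):
  for nm,p,y in(('grasp',(479,8,138),28),('back',None,28),('rail',(679,-31,260),-1.8)):
    M=Rt(y,T)
    if p is None:p=np.array((479,8,138))-90*M[:,2]
    for fl in(0,1):
      for s in ik(np.array(p),M@F if fl else M,16): print(T,nm,fl,s.tolist())
E
```

```text
90 0.0
-90 1.77
20 grasp 0 [-56.0, -10.0, 152.0, 81.0, 71.0, 131.0]
20 grasp 1 [-56.0, -10.0, 152.0, 81.0, 71.0, -49.0]
20 rail 0 [-21.0, -7.0, 129.0, 121.0, 21.0, 140.0]
20 rail 1 [-21.0, -7.0, 129.0, 121.0, 21.0, -40.0]
35 grasp 0 [-48.0, -22.0, 148.0, 66.0, 60.0, 155.0]
35 grasp 1 [-48.0, -22.0, 148.0, 66.0, 60.0, -25.0]
35 back 0 [-66.0, -45.0, 154.0, 55.0, 83.0, 163.0]
35 back 1 [-66.0, -45.0, 154.0, 55.0, 83.0, -17.0]
35 rail 0 [-19.0, -7.0, 120.0, 48.0, 19.0, -146.0]
35 rail 1 [-19.0, -7.0, 120.0, 48.0, 19.0, 34.0]
45 grasp 0 [-41.0, -24.0, 144.0, 54.0, 55.0, 171.0]
45 grasp 1 [-41.0, -24.0, 144.0, 54.0, 55.0, -9.0]
45 back 1 [-55.0, -43.0, 146.0, 46.0, 76.0, -4.0]
45 rail 0 [-18.0, -5.0, 113.0, 23.0, 30.0, -122.0]
45 rail 1 [-18.0, -5.0, 113.0, 23.0, 30.0, 58.0]
55 grasp 0 [-33.0, -21.0, 137.0, 38.0, 52.0, -172.0]
55 grasp 1 [-34.0, -21.0, 138.0, 39.0, 53.0, 7.0]
55 back 0 [-43.0, -37.0, 138.0, 35.0, 70.0, -171.0]
55 back 1 [-43.0, -37.0, 138.0, 35.0, 70.0, 9.0]
55 rail 0 [-17.0, -0.0, 105.0, 13.0, 42.0, -112.0]
55 rail 1 [-17.0, -0.0, 105.0, 13.0, 42.0, 68.0]
65 grasp 0 [-27.0, -17.0, 131.0, 25.0, 54.0, -158.0]
65 grasp 1 [-27.0, -17.0, 131.0, 25.0, 54.0, 22.0]
65 back 0 [-33.0, -29.0, 129.0, 23.0, 68.0, -157.0]
65 back 1 [-33.0, -29.0, 129.0, 23.0, 68.0, 23.0]
65 rail 0 [-15.0, 6.0, 95.0, 7.0, 55.0, -106.0]
65 rail 1 [-15.0, 6.0, 95.0, 7.0, 55.0, 74.0]
```

```bash
sed -i "s/^O90=.*/O90=E_(90,'z').as_matrix()/" kin.py; python3 -m pendant '[[0.5,-0.7,-4,0,0,0],[1,-1.4,-8,0,0,0],[1.7,-2.2,-12.9,0,0,0],[1.7,-2.2,-12.9,0,0,0],[1.7,-2.2,-12.9,0,0,0],[1.7,-2.2,-12.9,0,0,0]]'; python3 - <<'E'
from pose import *
F=np.diag([-1,-1,1])
s=status.observe();print(s['q'].round(1),s['eef_pos'].round(1),R.from_matrix(Rt(28,45)@F@s['orientation'].T).as_rotvec(degrees=True).round(2),(np.array([476.5,6.5,140])-s['eef_pos']).round(1))
c=grab('top','top1')
E
```

```text
time_s: 4.7
eef_pos: [424.0, -23.0, 205.5]
orientation: [[0.631, 0.465, 0.621], [0.33, -0.885, 0.327], [0.702, -0.002, -0.713]]
force: [0.5, 0.0, -0.2]
finger_gap: 92.0
gripper_force: 0.0
[-54.2 -42.  145.   45.9  75.2  -3.5] [424.  -23.  205.5] [ 0.12 -0.43  0.28] [ 52.5  29.5 -65.5]
```

View pics/top1.png

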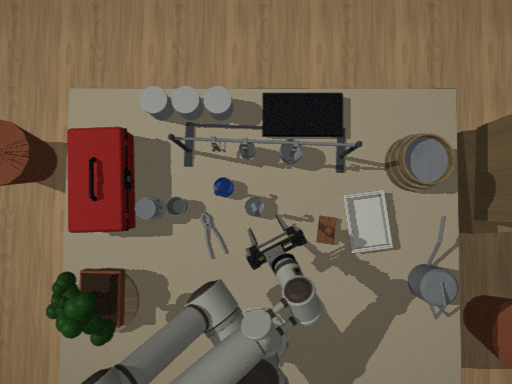

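```bash
python3 -m pendant '[[1.3,0.7,-1.6,0,0,0],[2.6,1.4,-3.2,0,0,0],[3.9,2.2,-4.7,0,0,0],[5.25,2.95,-6.3,0,0,0],[5.25,2.95,-6.3,0,0,0],[5.25,2.95,-6.3,0,0,0]]'; python3 - <<'E'
from h import *
s=status.observe();print(s['time_s'],s['eef_pos'].round(1))
a=grab('side','side2')['image'][130:280,150:370];b=grab('top','top2')['image'][160:260,200:320]
cv2.imwrite('pics/v2.png',np.vstack([cv2.resize(a,(480,328)),cv2.resize(b,(480,270))[:270]])[:, :, ::-1])
E
```

```text
time_s: 5.35
eef_pos: [476.3, 7.0, 141.4]
orientation: [[0.632, 0.465, 0.619], [0.329, -0.885, 0.329], [0.702, -0.005, -0.713]]
force: [-0.0, -0.8, 0.2]
finger_gap: 92.2
gripper_force: 0.0
5.35 [476.3   7.  141.4]
```

View pics/v2.png

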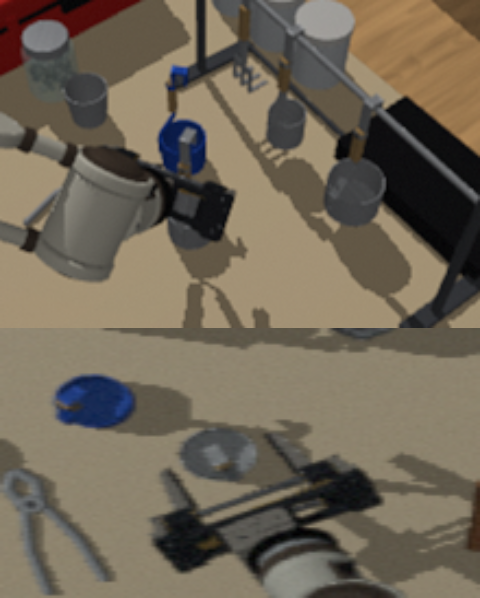

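```bash
python3 -m pendant '[[0,0,0,0,0,0],[0,0,0,0,0,0],[0,0,0,0,0,0],[0,0,0,0,0,0],[0,0,0,0,0,0],[0,0,0,0,0,0],[0,0,0,0,0,0],[0,0,0,0,0,0]]' 255 30; python3 -m pendant '[[0,0,0.5,0,0,0],[0,0,1,0,0,0],[0,0,2,0,0,0],[0,0,2,0,0,0],[0,0,2,0,0,0]]'
```

```text
time_s: 6.25
eef_pos: [475.6, 7.3, 139.5]
orientation: [[0.635, 0.464, 0.618], [0.327, -0.886, 0.33], [0.7, -0.007, -0.714]]
force: [0.2, -0.4, -0.3]
finger_gap: 30.1
gripper_force: 0.0
time_s: 6.75
eef_pos: [475.7, 7.1, 159.9]
orientation: [[0.634, 0.464, 0.619], [0.327, -0.886, 0.329], [0.701, -0.006, -0.714]]
force: [0.8, 0.6, -3.3]
finger_gap: 15.8
gripper_force: 30.0
```

```bash
python3 -m pendant '[[0,0,3,0,0,0],[0,0,6,0,0,0],[0.5,-0.5,8.5,0,0,-4],[1.5,-1,8.5,0,0,-9],[3,-2,8.5,0,0,-15],[5,-2.5,8.5,0,0,-20],[7,-3,8.5,0,0,-25],[8.5,-3.5,8.5,0,0,-28],[9.5,-3.8,8.5,0,0,-30],[9.5,-3.8,8.5,0,0,-30],[9.5,-3.8,8.5,0,0,-30]]'; cat > see.py <<'E'
import sys
from fit import *
from scipy.spatial import cKDTree
tag=sys.argv[1]
s=status.observe();p=s['eef_pos'];print(s['time_s'],p.round(1),s['force'].round(1),s['finger_gap'].round(1))
for n in('side','top'):
    c=grab(n,n+tag);W=cloud(c);rad=np.hypot(W[...,0]-p[0]-15,W[...,1]-p[1])
    hsv=cv2.cvtColor(c['image'],cv2.COLOR_RGB2HSV)
    br=(hsv[...,1]>90)&(hsv[...,0]<22)
    for lo in range(10,110,10):
        q=W[(rad<46)&(W[...,2]>lo)&(W[...,2]<=lo+10)];print(lo,len(q),end=' ')
    q=W[(rad<45)&br&(W[...,2]>p[2]-60)&(W[...,2]<p[2]+60)]
    print('\n',n,'wood',len(q),q.min(0).round() if len(q) else '',q.max(0).round() if len(q) else '')
    h=W[(rad<36)&(W[...,2]>p[2]+55)&(W[...,2]<p[2]+125)]
    h=h[h[:,2]>h[:,2].max()-8];
    print('  hook',len(h),h.mean(0).round(1),h.min(0).round(),h.max(0).round(),'ang',cv2.minAreaRect(h[:,:2].astype(np.float32)))
E
python3 see.py 3; python3 - <<'E'
from h import *
a=load('side3')['image'][100:260,180:400];b=load('top3')['image'][110:240,190:350]
cv2.imwrite('pics/v3.png',np.hstack([cv2.resize(a,(440,320)),cv2.resize(b,(394,320))])[:,:800,::-1])
E
```

```text
time_s: 7.85
eef_pos: [570.0, -30.1, 243.5]
orientation: [[0.714, -0.04, 0.699], [-0.034, -0.999, -0.022], [0.699, -0.008, -0.715]]
force: [0.1, 0.5, -2.4]
finger_gap: 15.8
gripper_force: 30.0Traceback (most recent call last):
  File "see.py", line 5, in <module>
    s=status.observe();p=s['eef_pos'];print(s['time_s'],p.round(1),s['force'].round(1),s['finger_gap'].round(1))
                                                                                       ^^^^^^^^^^^^^^^^^^^^^
AttributeError: 'float' object has no attribute 'round'
Traceback (most recent call last):
  File "h.py", line 5, in load
    def load(tag): return pickle.load(open(f'pics/{tag}.pkl','rb'))
                                      ~~~~^^^^^^^^^^^^^^^^^^^^^^^^
FileNotFoundError: [Errno 2] No such file or directory: 'pics/side3.pkl'
```

```bash
sed -i "s/s\['finger_gap'\].round(1)/s['finger_gap']/" see.py
python3 see.py 3; python3 - <<'E'
from h import *
a=load('side3')['image'][100:260,180:400];b=load('top3')['image'][110:240,190:350]
cv2.imwrite('pics/v3.png',np.hstack([cv2.resize(a,(440,320)),cv2.resize(b,(394,320))])[:,:800,::-1])
E
```

```text
7.85 [570.  -30.1 243.5] [ 0.1  0.5 -2.4] 15.800792548384429
10 0 20 0 30 0 40 0 50 0 60 0 70 0 80 0 90 35 100 67 
 side wood 17 [566. -43. 261.] [575. -27. 283.]
  hook 46 [587.3 -33.2 327.9] [574. -40. 324.] [599. -25. 332.] ang ((587.0776977539062, -32.07419967651367), (15.366957664489746, 24.5872802734375), 86.48342895507812)
10 0 20 0 30 0 40 0 50 0 60 0 70 0 80 0 90 42 100 45 
 top wood 6 [569. -36. 278.] [573. -27. 280.]
  hook 38 [585.2 -32.1 329.4] [575. -38. 326.] [596. -26. 333.] ang ((585.2169189453125, -32.132301330566406), (21.37975311279297, 12.043536186218262), 0.6816350221633911)
```

View pics/v3.png

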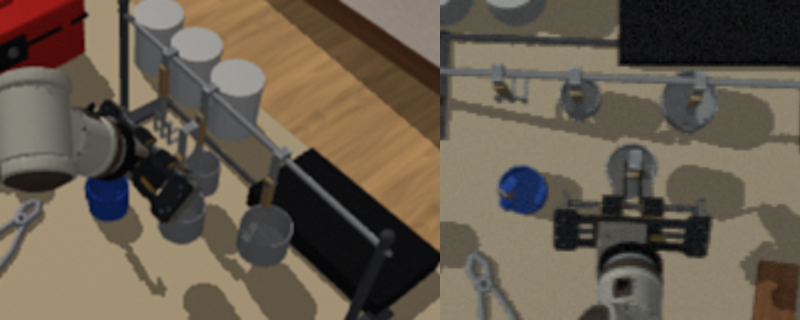

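```bash
python3 - <<'E'
from fit import *
for tag in('side3','top3'):
    W=cloud(load(tag))
    for n,(g,Rr,z) in dict(dip=((589,-32),36,154),small=((699,44),30,103),large=((695,-115),42,103)).items():
        rad=np.hypot(W[...,0]-g[0],W[...,1]-g[1])
        p=W[(rad<Rr+7)&(rad>Rr-9)&(W[...,2]>z-6)&(W[...,2]<z+4)]
        print(tag,n,circ(p,Rr),p[:,2].max().round(1))
    p=W[(np.abs(W[...,2]-273)<9)&(np.abs(W[...,0]-694)<14)&(np.abs(W[...,1]+30)<50)]
    print(len(p),np.polyfit(p[:,1]+30,p[:,0],1).round(3),p[:,2].max())
E
```

```text
side3 dip (array([589.6, -30. ]), 44, np.float64(1.02)) 156.7
side3 small (array([701.4,  44.8]), 45, np.float64(1.46)) 106.4
side3 large (array([ 695.7, -115.7]), 108, np.float64(1.69)) 106.9
101 [3.10000e-02 6.94219e+02] 280.52497430692665
top3 dip (array([587.2, -31.1]), 41, np.float64(1.3)) 157.9
top3 small (array([699. ,  43.8]), 31, np.float64(1.64)) 106.8
top3 large (array([ 693.9, -115.2]), 45, np.float64(1.54)) 106.9
99 [3.90000e-02 6.93933e+02] 281.493581953521
```

```bash
python3 -m pendant '[[2,0.1,0,0,0,0],[4,0.1,0,0,0,0],[6,0.1,0,0,0,0],[8,0.1,0,0,0,0],[9.5,0.1,0,0,0,0],[10.4,0.1,0,0,0,0],[10.7,0.1,0,0,0,0],[10.8,0.1,0,0,0,0],[10.8,0.1,0,0,0,0],[10.8,0.1,0,0,0,0],[10.8,0.1,0,0,0,0]]'; python3 see.py 4;  python3 - <<'E'
from h import *
a=load('side4')['image'][110:240,220:360];b=load('top4')['image'][110:200,200:340]
cv2.imwrite('pics/v4.png',np.hstack([cv2.resize(a,(400,371)),cv2.resize(b,(400,257)).repeat(1,0).copy() if 0 else cv2.copyMakeBorder(cv2.resize(b,(400,257)),0,114,0,0,0)])[:,:,::-1])
E
```

```text
time_s: 9.05
eef_pos: [678.3, -29.7, 244.6]
orientation: [[0.713, -0.041, 0.7], [-0.034, -0.999, -0.024], [0.701, -0.007, -0.714]]
force: [0.1, 0.7, -1.3]
finger_gap: 15.5
gripper_force: 30.0
9.05 [678.3 -29.7 244.6] [ 0.1  0.7 -1.3] 15.527507175268907
10 0 20 0 30 0 40 0 50 5 60 1 70 2 80 3 90 18 100 66 
 side wood 5 [679. -38. 268.] [683. -28. 282.]
  hook 39 [694.8 -32.6 329.6] [684. -40. 326.] [707. -23. 334.] ang ((695.262939453125, -31.91659927368164), (14.893512725830078, 23.47563362121582), 80.3396987915039)
10 0 20 0 30 0 40 0 50 2 60 1 70 1 80 1 90 10 100 28 
 top wood 12 [676. -36. 225.] [683. -23. 283.]
  hook 29 [693.3 -31.5 330.6] [683. -37. 328.] [704. -25. 336.] ang ((693.3821411132812, -31.243200302124023), (21.59392547607422, 12.052534103393555), 0.4039810299873352)
```

View pics/v4.png

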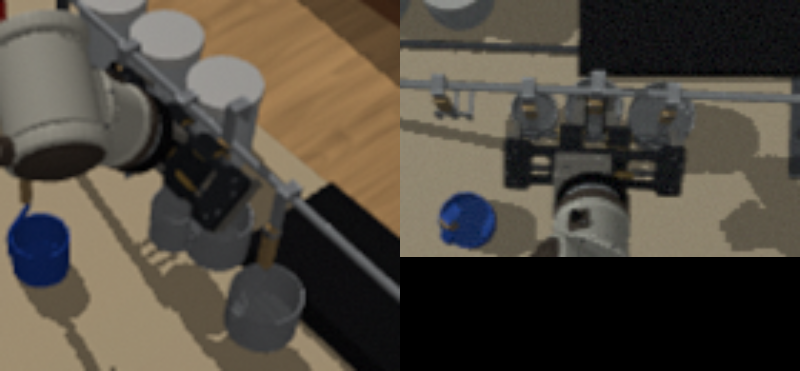

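```bash
python3 -m pendant '[[0,0,-0.8,0,0,0],[0,0,-1.6,0,0,0],[0,0,-2.4,0,0,0],[0,0,-3,0,0,0],[0,0,-3,0,0,0]]'; python3 -m pendant '[[0,0,-0.3,0,0,0],[0,0,-0.6,0,0,0],[0,0,-0.9,0,0,0],[0,0,-1.2,0,0,0],[0,0,-1.4,0,0,0],[0,0,-1.4,0,0,0],[0,0,-1.4,0,0,0]]'; for i in 1; do python3 -m pendant '[[0,0,-0.1,0,0,0],[0,0,-0.2,0,0,0],[0,0,-0.2,0,0,0],[0,0,-0.2,0,0,0]]';done; python3 see.py 5
```

```text
time_s: 9.65
eef_pos: [677.8, -29.5, 212.3]
orientation: [[0.715, -0.041, 0.698], [-0.035, -0.999, -0.023], [0.698, -0.008, -0.716]]
force: [-0.3, -0.8, -1.9]
finger_gap: 15.8
gripper_force: 30.0
time_s: 10.35
eef_pos: [678.7, -29.7, 200.6]
orientation: [[0.713, -0.041, 0.7], [-0.035, -0.999, -0.024], [0.701, -0.007, -0.713]]
force: [-0.0, 0.4, -3.1]
finger_gap: 15.5
gripper_force: 30.0
time_s: 10.75
eef_pos: [678.6, -29.7, 198.5]
orientation: [[0.713, -0.041, 0.7], [-0.034, -0.999, -0.024], [0.7, -0.007, -0.714]]
force: [-0.1, -0.3, -1.8]
finger_gap: 15.7
gripper_force: 30.0
10.75 [678.6 -29.7 198.5] [-0.1 -0.3 -1.8] 15.71125043311053
10 0 20 0 30 0 40 1 50 48 60 33 70 36 80 51 90 47 100 60 
 side wood 8 [679. -40. 215.] [684. -25. 237.]
  hook 41 [696.2 -32.5 283.3] [684. -60. 279.] [708.  -2. 287.] ang ((695.59228515625, -31.077098846435547), (24.616024017333984, 53.29269027709961), 21.77145004272461)
10 0 20 0 30 0 40 2 50 40 60 5 70 7 80 6 90 3 100 18 
 top wood 9 [677. -36. 185.] [683. -20. 238.]
  hook 29 [694.5 -30.9 284.6] [684. -38. 282.] [707. -26. 289.] ang ((695.2655639648438, -32.07649230957031), (22.53944969177246, 12.442169189453125), 0.24848654866218567)
```

```bash
for i in 1 2 ; do python3 -m pendant '[[0,0,-0.1,0,0,0],[0,0,-0.1,0,0,0]]' | grep -E "force|pos"; done;  python3 -m pendant '[[0,0,-0.05,0,0,0],[0,0,-0.1,0,0,0],[0,0,-0.1,0,0,0]]' | grep -E "force:|pos"
```

```text
eef_pos: [678.5, -29.7, 197.4]
force: [-0.8, -0.5, -2.2]
gripper_force: 30.0
eef_pos: [678.5, -29.7, 196.3]
force: [-0.3, -0.6, -2.7]
gripper_force: 30.0
eef_pos: [678.6, -29.7, 195.4]
force: [-0.6, 0.5, -2.4]
gripper_force: 30.0
```

```bash
python3 -m pendant '[[0,0,-0.05,0,0,0],[0,0,-0.1,0,0,0],[0,0,-0.1,0,0,0]]' | grep -E "force:|pos";python3 -m pendant '[[0,0,-0.05,0,0,0],[0,0,-0.05,0,0,0]]' | grep -E "force:|pos"
```

```text
eef_pos: [678.9, -29.8, 195.0]
force: [-1.1, 0.2, -0.2]
gripper_force: 30.0
eef_pos: [679.1, -29.9, 194.9]
force: [-0.5, 0.2, 1.5]
gripper_force: 30.0
```

```bash
python3 -m pendant '[[0,0,-0.05,0,0,0],[0,0,-0.05,0,0,0]]' | grep -E "force:|pos"
```

```text
eef_pos: [679.3, -30.0, 194.8]
force: [-1.5, 1.7, 3.5]
gripper_force: 30.0
```

```bash
python3 -m pendant '[[0,0,0.05,0,0,0],[0,0,0.05,0,0,0],[0,0,0.05,0,0,0]]' | grep -E "force:|pos"; python3 see.py 6 | grep -E "hook|wood"; python3 -m pendant '[[0,0,0,0,0,0],[0,0,0,0,0,0],[0,0,0,0,0,0],[0,0,0,0,0,0],[0,0,0,0,0,0],[0,0,0,0,0,0]]' 130 | grep -E "force:|pos|gap"
```

```text
eef_pos: [679.1, -29.9, 194.8]
force: [-1.1, 0.5, 4.9]
gripper_force: 30.0
 side wood 5 [680. -39. 213.] [684. -30. 232.]
  hook 70 [695.7 -32.9 277.9] [684. -66. 275.] [710.   4. 283.] ang ((697.0169067382812, -30.80828094482422), (25.22533416748047, 67.30326843261719), 12.130025863647461)
 top wood 9 [676. -37. 184.] [680. -24. 234.]
  hook 29 [695.4 -30.9 281.1] [685. -63. 279.] [704.  -1. 287.] ang ((694.0723876953125, -32.12761688232422), (62.231075286865234, 19.091724395751953), 85.86105346679688)
eef_pos: [678.5, -29.7, 193.9]
force: [0.1, -0.3, -0.3]
finger_gap: 44.7
gripper_force: 0.0
```

Rail took the weight while held; the fingers are open to 45 mm, so I retreat along the tool axis.

```bash
python3 -m pendant '[[-0.5,0,0.5,0,0,0],[-1,0,1,0,0,0],[-2,0.1,2,0,0,0],[-4,0.1,4,0,0,0],[-7,0.2,7,0,0,0],[-11,0.3,11,0,0,0],[-15,0.4,14,0,0,0],[-20,0.4,17,0,0,0],[-20,0.4,17,0,0,0],[-20,0.4,17,0,0,0],[-20,0.4,17,0,0,0],[-20,0.4,17,0,0,0],[-20,0.4,17,0,0,0]]'; python3 - <<'E'
from h import *
from fit import circ
for n in('side','top'):
    W=cloud(grab(n,n+'7'))
    for k,(g,Rr) in dict(dip=((697,-31),36),small=((699,44),30),large=((695,-115),42)).items():
        rad=np.hypot(W[...,0]-g[0],W[...,1]-g[1])
        p=W[(rad<Rr+7)&(rad>Rr-9)&(W[...,2]>85)&(W[...,2]<112)];z=np.percentile(p[:,2],95)
        print(n,k,circ(p[p[:,2]>z-8],Rr),z.round(1))
a=load('side7')['image'][90:240,220:380];b=load('top7')['image'][110:200,200:340]
cv2.imwrite('pics/v7.png',np.hstack([cv2.resize(a,(400,375)),cv2.copyMakeBorder(cv2.resize(b,(400,257)),0,118,0,0,0)])[:,:,::-1])
E
```

```text
time_s: 14.55
eef_pos: [478.8, -25.5, 362.2]
orientation: [[0.715, -0.041, 0.698], [-0.035, -0.999, -0.022], [0.698, -0.009, -0.716]]
force: [-0.6, -0.2, -0.4]
finger_gap: 45.0
gripper_force: 0.0
side dip (array([698.3, -32.7]), 87, np.float64(1.84)) 108.1
side small (array([700.9,  44.1]), 57, np.float64(1.58)) 107.6
side large (array([ 695.7, -115.3]), 107, np.float64(1.93)) 107.2
top dip (array([697.4, -31.6]), 30, np.float64(1.8)) 109.8
top small (array([699.5,  44.2]), 25, np.float64(1.53)) 109.5
top large (array([ 694.4, -115.2]), 52, np.float64(1.55)) 108.5
```

View pics/v7.png

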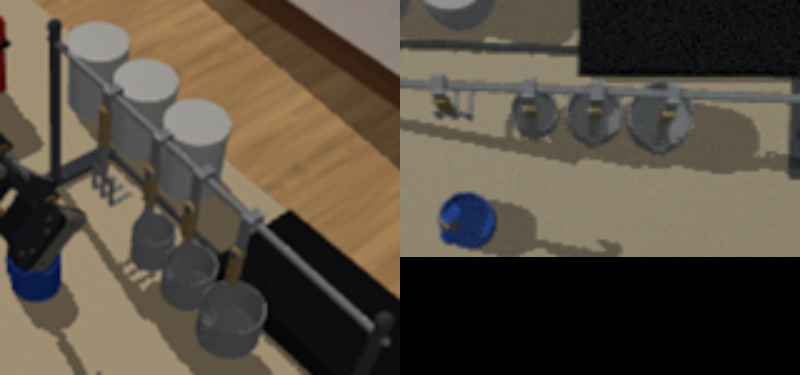

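The dipper hangs plumb between its neighbours at (190,275) in the left crop and (597,105) in the right. The neighbours have not moved and the gripper is clear.

```bash
python3 -c "
from plant import r
print(r.close_job())"
```

```text
the job is handed in; nothing more can be done
None
```

The steel dipper now hangs upright by its hook in the gap between the large and small dippers, grip on the robot's side; the rail took its weight while I still held it, the neighbours did not move, and I handed the job in at about 15 s.

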